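Hitch the drive link to the sample carriage of a vacuum-chamber rail

ROBOT

A 7-joint arm with a two-finger parallel gripper is mounted at the origin on the work surface. World frame = base frame: x ahead of the robot, y to its left, z up, the work surface at z = 0. Lengths are in m, angles in rad, forces in N, time in s.
With the tool pointing down it reaches from about 0.4 to 0.875 m from the base axis. Payload 19.3 kg.
Tool frame: the origin (TCP) lies at the very end of the fingers, on their centre line; the grasp point (between the pads) lies 19 mm behind it; z points along the fingers, y is the line along which they close (so a half turn about z gives the same grasp; the last joint's range is limited). The gripper opens to 85 mm and grips with 20 to 120 N. Pads are 22 mm wide; open, the fingers measure 114 mm over their backs; the gripper's body (76 mm by 85 mm) begins 54 mm behind the grasp point. The pads swing forward as they close: fully open they stand 13 mm farther back than shut.
Start: joints at [1.072, 0.521, -0.036, 1.599, 0.021, 1.021, -0.113], TCP at [0.26, -0.568, 0.231] pointing down, gripper open.
Joint ranges: [-2.91, 2.91], [-0.3, 2.13], [-1.5, 1.42], [0.17, 2.43], [-1.26, 4.41], [0.16, 1.93], [-2.52, 2.52]. Speed limits (rad/s): [1.89, 1.89, 2.39, 2.39, 3.01, 3.01, 3.01].

INTERFACE

Orientations are given as [roll, pitch, yaw] about the fixed x, y, z axes, in that order (R = Rz(yaw) Ry(pitch) Rx(roll)).
In Python, from workcell import bot gives the robot as it stands.
- The arm moves only by the tool servo_tool, never from a script. Its argument "plan" is a list of rows, each a list of 7 numbers: the finger opening in cm, from 0 to 8.54, then the shift along the tool's x, y, z in cm, then the turn, a rotation vector about the tool's x, y, z in degrees. In form: [[fingers, x, y, z, wx, wy, wz], ...]. A call has 1 to 10 rows; each row is the pose to reach, as a shift and turn from the pose commanded when the call began, along the tool's axes at that moment; what a row does not reach only later rows make up. A row lasts 1/10 s, in which the tool goes at most 50 mm and 8.59 degrees, less where a joint would pass 70% of its speed; a pose out of reach is approached as far as the arm can. A call with a gripper value outside its range is refused whole. The fingers move at their own pace and stop on an object; "force" is the grip in N (left out, the last holds). Time passes only in rows, so rows that repeat a pose let the fingers close. It gives the time, the measured TCP pose, the force, the opening and the grip force at its end, in the units of the state.
- bot.observe(): the state, without advancing time (a new reading comes with each control period).
- bot.grab_frame(name): name is "scene" or "side" or "wrist"; returns a dict with "frame" (480x640x3 uint8, blue, green, red), "mtx" (3x3 intrinsics, pixels), "R" (3x3) and "t" (3): a world point X has camera coordinates R X + t; the wrist camera has in their place "T_tool_cam" (4x4, takes a point from camera to tool coordinates, whose origin is the TCP and whose axes are the flange's). Camera axes: x right, y down, z forward; pixel columns grow to the right and rows downward; lengths in m; the calibration is good to about 2 mm. A picture is of the moment at which its call begins: read the wrist's pose just before it. There is no depth.
- bot.job_done(): hands the job in; it is judged then, once.
The state is a dict: "clock": time; "qpos": joint angles; "qd": joint speeds; "joint_efforts": joint torques, N m; "position": TCP position; "tool_rot": TCP orientation; "force": force on the tool from outside, world axes, zero at the start; "moment": the same for the moment, N m; "grip_width": finger opening in m; "finger_force": force on a finger pad.
Only numpy, scipy, OpenCV 4.12 (cv2) and the standard library are available. Lean on these libraries where they do the work, as an engineer would, in place of code of your own. Each camera call takes 0.05 s, during which the arm holds its last target. There are 200 camera calls.

TASK

Couple the drive link to the sample carriage: draw the carriage back until its ball is under the link's coupler, lower the coupler onto the ball and press it home gently until it snaps over the ball, and only then press the latch lever on top of the link fully down. Use no more force than it takes (the carriage bearings are delicate: stay under 30 N), and leave the jar, the flange and the screwdriver alone.

Things in the scene. Friction and masses are not known exactly. Their poses are not given: they have to be found in the camera images.
- rail: Rail unit bolted to a perforated breadboard: aluminium base plate 530 x 110 mm, two 12 mm steel rods, grey drive housing (66 mm high) at one end. Origin on its underside, on the breadboard's top (12 mm above the work surface); x runs along the rods away from the drive housing, z up. The link's pivot is at x = -200 mm, z = 96 mm.
- carriage: Carriage on the rods, plate 145 x 84 x 10 mm; slides along rail x with about 2 N, stays where left, starts 35 to 85 mm too far out (+x). Axes as the rail's; origin on its top face, on the ball stud's axis. Steel ball, 25 mm diameter, on a 12 mm stud screwed in by hand: the ball's centre is 28 to 44 mm above the origin, different each time and not measured.
- post (a point): Middle of the knob of the carriage's hand post: 29 mm diameter from 42 to 55 mm above the carriage plate, on a 16 mm neck. This point is 48 mm above the plate and 85 mm from the ball's axis along the carriage's +x.
- link: Drive link: 20 x 20 mm aluminium bar, steel coupler head at its free end. Origin at its pivot pin; x along the bar to the head, z up when level. It swings sideways easily (0.35 rad either way) and tilts on a stiff pin, staying where left: 1 to 5 N at the head lowers it (more when fast), about 8 N or more lifts it. Starts raised 0.3 to 0.5 rad and swung aside up to 0.25 rad.
- socket (a point): The ball's seat in the coupler head: the ball's centre lies here when home. Axes as the link's; 200 mm from the pivot along link x, 10 mm below the x axis. The head is a cup open below, 40 mm outer diameter, 32 mm tall; the mouth's rim is 12 mm below this point, 37 mm wide, narrowing to a 27 mm bore, so it takes in a ball a few mm off centre.
- head_top (a point): Middle of the head's flat top (40 mm diameter), 20 mm above the seat. Two spring plungers in the bore hold the ball back while the seat is still 6 to 13 mm above the ball's centre; pressing straight down here with 8 to 18 N (less when well centred) snaps the head past them and onto the ball, and it stays.
- indicator (a joint): Coupling indicator, a 4 mm brass pin in the head's front shoulder, sloping 45 degrees up and forward. The ball pushes it out when it is home: 0 = in (ball absent or not home), 2 to 3 mm (0.002 to 0.003) = out, ball home. It is not to be touched.
- lever (a joint): Latch lever on top of the link behind the head, folded steel plate 28 mm wide. 0 = standing up (open), 0.85 = flat along the bar (fully down); starts at 0 to 0.05, stays where left. Hinge axis along link y, 20 mm behind (towards the pivot) and 10 mm above the seat. Down, its pawl grips under the ball; it also goes down on a ball not home, but then holds nothing.
- lever_pad (a point): Middle of the top face of the thumb pad at the lever's end, 24 mm along the lever, 34 mm wide. It turns about the lever's hinge: in link axes it is 43 mm behind and 77 mm above the hinge with the lever at 0, and 86 mm behind and 18 mm above it with the lever at 0.85. About 3 N on the pad moves it.
- jar: Bystander: closed amber glass jar, 52 mm in diameter, 75 mm tall; origin under its centre.
- flange: Bystander: steel blank flange, 55 mm in diameter, 22 mm tall; origin under its centre.
- driver: Bystander: screwdriver with black handle, 170 mm long, lying along its x axis; origin under its middle.

How it is judged:
On the way:
1. the coupler is snapped home on the ball with the lever still up (value of joint indicator above 0.001 m and horizontal distance between socket and carriage below 0.004 m and value of joint lever below 0.12 rad), for 0.2 s.
At the end, for the whole second after the job is handed in: The coupler sits home on the ball (indicator pin out by over 1 mm, seat within 4 mm of the ball stud's axis sideways), the lever is fully down (above 0.78 of 0.85 rad), and link and carriage are at rest (value of joint indicator above 0.001 m and horizontal distance between socket and carriage below 0.004 m and value of joint lever above 0.78 rad and linear speed of each of carriage, link below 0.01 m/s); the robot touches nothing.
It fails at once if the ball is overloaded: all contact forces between coupler and ball, the springs' own 15 to 20 N included, add up to more than 50 N (about 30 N of pressing) (contact force between link and carriage above 50 N).
It fails at once if the jar is pushed more than 20 mm (distance of jar from where it was at the start of the episode above 0.02 m).
It fails at once if the flange is pushed more than 20 mm (distance of flange from where it was at the start of the episode above 0.02 m).
It fails at once if the screwdriver is pushed more than 20 mm (distance of driver from where it was at the start of the episode above 0.02 m).
It also fails if it takes over 72 s, if anything falls off the work surface, if the arm or the gripper's body presses on something with over 40 N, if the wrist force passes 120 N, or if a joint passes its speed limit or range.

## Working session

There is one attempt and no reset: what is moved stays moved. The work goes in short steps, Python scripts to look and compute and a tool call to move; the robot and the scene stay as the last step left them, time stands still between calls to the robot, and variables do not carry over. Pictures are saved under pics/ and viewed, at most 13 in all, crops included, and the job is handed in when it is done.

Besides the shell and the picture viewer there is one more tool, called after "Emit:" by a JSON object that holds its "op" and its "data". servo_tool: Moves the arm, as the interface text tells. Its arguments: {"type":"object","properties":{"plan":{"type":"array","items":{"type":"array","items":{"type":"number"}}},"force":{"type":"number"}},"required":["plan"]}

```bash
mkdir -p pics; ls
python3 - <<'E'
from workcell import bot
import cv2,json,numpy as np
s=bot.observe();print({k:np.round(v,3).tolist() for k,v in s.items()})
c={}
for n in("scene","side","wrist"):
    f=bot.grab_frame(n);cv2.imwrite(f"pics/{n}0.png",f["frame"])
    c[n]={k:np.array(f[k]).tolist() for k in f if k!="frame"}
json.dump(c,open("cal.json","w"));
for n in c:print(n,{k:np.round(v,3).tolist() for k,v in c[n].items()})
E
```

```text
pics
{'clock': 0.0, 'qpos': [1.072, 0.522, -0.036, 1.6, 0.021, 1.021, -0.113], 'qd': [-0.0, -0.0, 0.001, -0.002, -0.001, 0.001, 0.0], 'joint_efforts': [-0.002, -92.712, 1.979, -36.993, 0.018, 0.008, 0.0], 'position': [0.26, -0.568, 0.231], 'tool_rot': [-3.14, 0.0, 0.429], 'force': [0.339, 0.059, -0.336], 'moment': [-0.023, -0.006, 0.009], 'finger_force': 0.0, 'grip_width': 0.085}
scene {'mtx': [[552.263, 0.0, 323.175], [0.0, 552.263, 239.422], [0.0, 0.0, 1.0]], 'R': [[-0.497, 0.868, 0.001], [0.502, 0.289, -0.815], [-0.707, -0.405, -0.579]], 't': [0.27, -0.199, 1.53]}
side {'mtx': [[475.485, 0.0, 316.702], [0.0, 475.485, 234.7], [0.0, 0.0, 1.0]], 'R': [[-0.849, -0.529, -0.009], [-0.314, 0.517, -0.796], [0.426, -0.673, -0.605]], 't': [0.521, 0.268, 0.69]}
wrist {'mtx': [[366.402, 0.0, 318.434], [0.0, 366.402, 239.711], [0.0, 0.0, 1.0]], 'T_tool_cam': [[-0.0, -0.95, -0.311, 0.081], [1.0, 0.0, -0.001, -0.001], [0.001, -0.311, 0.95, -0.143], [0.0, 0.0, 0.0, 1.0]]}
```

View pics/scene0.png

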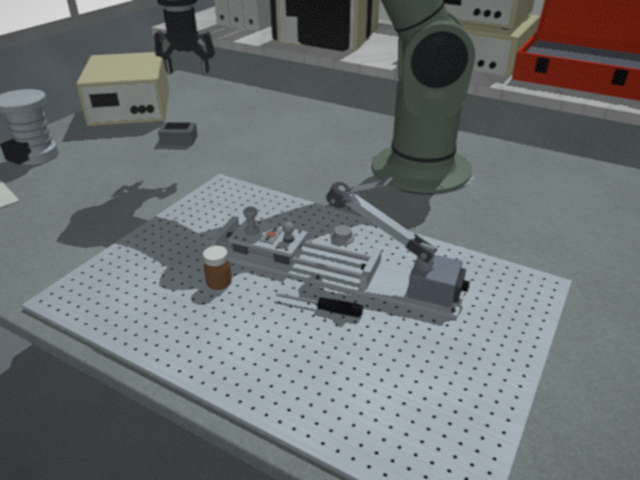

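View pics/side0.png

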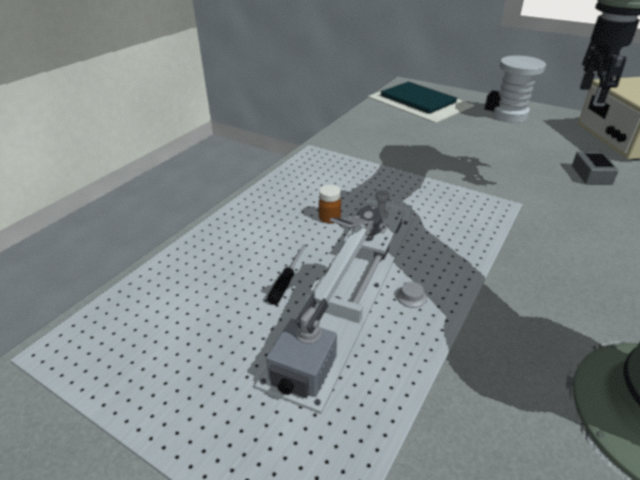

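The scene view shows the drive housing near (437,280), raised head (340,195), ball (288,232), post (250,213), jar (217,265), flange (343,235) and driver (335,305). I'll enlarge both views.

Run:
```python
import cv2
def crop(n,x,y,w,h,s,o):
    i=cv2.imread(n)[y:y+h,x:x+w];i=cv2.resize(i,None,fx=s,fy=s,interpolation=cv2.INTER_CUBIC)
    for k in range(0,w,20):cv2.putText(i,str(x+k),(k*s,8),0,.3,(0,0,255));cv2.line(i,(k*s,10),(k*s,14),(0,0,255))
    for k in range(0,h,20):cv2.putText(i,str(y+k),(0,k*s+4),0,.3,(0,0,255))
    cv2.imwrite(o,i)
crop("pics/scene0.png",215,170,265,150,3,"pics/sc1.png")
crop("pics/side0.png",240,180,190,230,3,"pics/si1.png")
i=cv2.imread("pics/si1.png");cv2.imwrite("pics/si1.png",i[:600])
```

```text
(no output)
```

View pics/sc1.png

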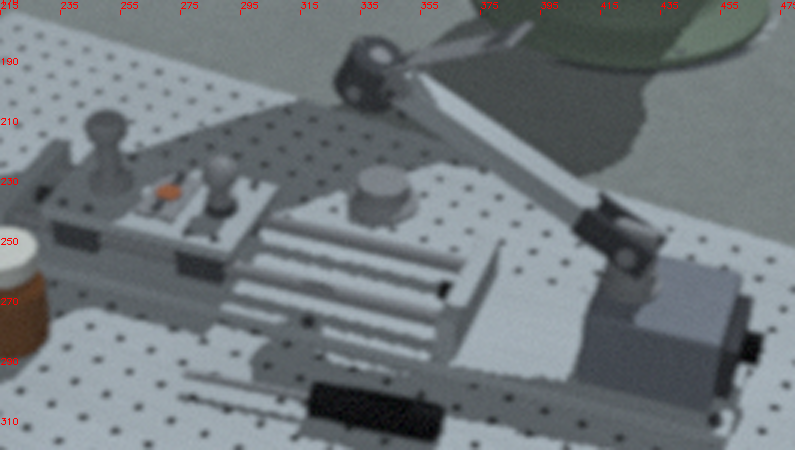

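View pics/si1.png

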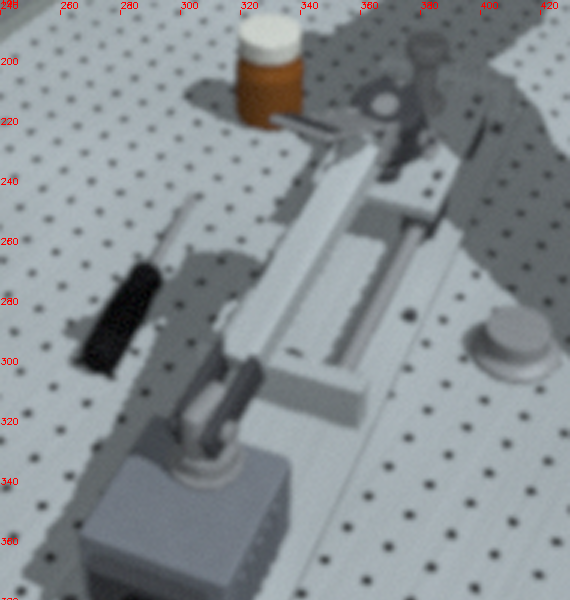

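Scene crop: ball about (288,226), knob (250,213), pivot pin (424,256). Side crop: knob (383,197), pivot base ring (309,336), housing top corners (267,358), (337,334), (314,375), (284,333), head end (368,214). Next step is triangulation.

```bash
cat > h.py <<'E'
import json,numpy as np
from scipy.spatial.transform import Rotation as Ro
C=json.load(open("cal.json"))
def P(n,pose=None):
    c=C[n];K=np.array(c["mtx"])
    if n!="wrist": R,t=np.array(c["R"]),np.array(c["t"])
    else:
        T=np.eye(4);T[:3,:3]=Ro.from_euler("xyz",pose["tool_rot"]).as_matrix();T[:3,3]=pose["position"]
        M=np.linalg.inv(T@np.array(c["T_tool_cam"]));R,t=M[:3,:3],M[:3,3]
    return K,R,t
def ray(cam,uv):
    K,R,t=cam;d=R.T@np.linalg.solve(K,[*uv,1]);return -R.T@t,d/np.linalg.norm(d)
def onz(cam,uv,z):
    o,d=ray(cam,uv);return o+d*(z-o[2])/d[2]
def tri(obs):
    A=np.zeros((3,3));b=np.zeros(3);L=[ray(*o) for o in obs]
    for o,d in L:
        M=np.eye(3)-np.outer(d,d);A+=M;b+=M@o
    X=np.linalg.solve(A,b);return X,[np.linalg.norm(np.cross(X-o,d))*1e3 for o,d in L]
def proj(cam,X):
    K,R,t=cam;p=K@(R@np.asarray(X)+t);return p[:2]/p[2]
E
python3 - <<'E'
from h import *
np.set_printoptions(precision=4,suppress=True)
S,D=P("scene"),P("side")
print("knob",tri([(S,(250,213.5)),(D,(382.7,196.5))]))
print("ring",tri([(S,(425.7,266)),(D,(309,336))]), onz(D,(309,336),.078))
print("pin scene",onz(S,(423.7,256),.108))
print("head",tri([(S,(339,193)),(D,(368,214))]))
for uv in [(267.3,358.3),(336.7,334),(314,375.3),(284.3,333.3)]:print("hous",onz(D,uv,.078))
print("ball",[onz(S,(288.3,225.7),z) for z in (.1,.12)])
print("jar",onz(S,(217,285),.012),onz(D,(330,218),.012),"flange",onz(S,(343,242),.012),onz(D,(412,296),.02))
E
```

```text
knob (array([ 0.5573, -0.1663,  0.1068]), [np.float64(0.2680844400375404), np.float64(0.26808444003753845)])
ring (array([0.5021, 0.2009, 0.075 ]), [np.float64(0.24305927820844878), np.float64(0.24305927820839418)]) [0.5007 0.2027 0.078 ]
pin scene [0.5173 0.1993 0.108 ]
head (array([0.5061, 0.0122, 0.1847]), [np.float64(2.756490065777946), np.float64(2.7564900657779114)])
hous [0.5296 0.2693 0.078 ]
hous [0.4669 0.1774 0.078 ]
hous [0.4564 0.2587 0.078 ]
hous [0.5357 0.2179 0.078 ]
ball [array([ 0.5478, -0.0786,  0.1   ]), array([ 0.5725, -0.0619,  0.12  ])]
jar [ 0.6883 -0.1607  0.012 ] [ 0.6788 -0.161   0.012 ] flange [ 0.4335 -0.0123  0.012 ] [ 0.4191 -0.0163  0.02  ]
```

```bash
cat >> h.py <<'E'
def delta(target,yaw,pose):
    """shift cm, turn deg in tool axes to reach TCP target, pointing down with yaw"""
    R=Ro.from_euler("xyz",pose["tool_rot"]);G=Ro.from_euler("xyz",[np.pi,0,yaw])
    return np.round(R.inv().apply(np.array(target)-pose["position"])*100,2),np.round((R.inv()*G).as_rotvec(degrees=True),2)
E
python3 - <<'E'
from h import *
from workcell import bot
s=bot.observe()
print(delta([.557,-.166,.2],.15,s),delta([.557,-.166,.088],.15,s))
E
```

```text
(array([ 43.76, -24.22,   3.1 ]), array([-5.000e-02,  1.000e-02,  1.597e+01])) (array([ 43.76, -24.21,  14.3 ]), array([-5.000e-02,  1.000e-02,  1.597e+01]))
```

Emit:
{"op": "servo_tool", "data": {"plan": [[8.5,4,-2.2,0.3,0,0,2],[8.5,8,-4.4,0.6,0,0,4],[8.5,12,-6.6,0.9,0,0,6],[8.5,16,-8.9,1.2,0,0,8],[8.5,20,-11.1,1.5,0,0,10],[8.5,24,-13.3,1.7,0,0,12],[8.5,28,-15.5,2,0,0,14],[8.5,32,-17.7,2.3,0,0,16],[8.5,36,-19.9,2.5,0,0,16],[8.5,39,-21.6,2.7,0,0,16]]}}

```text
clock: 1.15
position: [0.5261, -0.207, 0.2041]
tool_rot: [-3.141, -0.0, 0.151]
force: [0.0, -0.2, 0.7]
grip_width: 0.085
finger_force: 0.0
```

Emit:
{"op": "servo_tool", "data": {"plan": [[8.5,3,-1.6,0,0,0,0],[8.5,4.76,-2.6,0.3,0,0,0],[8.5,4.76,-2.6,0.3,0,0,0],[8.5,4.76,-2.6,0.3,0,0,0]]}}

```text
clock: 1.55
position: [0.5673, -0.1777, 0.2008]
tool_rot: [3.142, 0.001, 0.149]
force: [-0.5, -0.1, 0.4]
grip_width: 0.0851
finger_force: 0.0
```

Run:
```python
from h import *
from workcell import bot
import cv2
s=bot.observe();f=bot.grab_frame("wrist")
json.dump({k:np.array(s[k]).tolist() for k in("position","tool_rot")},open("w1.json","w"))
cv2.imwrite("pics/w1.png",f["frame"])
print(s["clock"],s["position"],s["tool_rot"],s["force"],delta([.557,-.166,.088],.15,s))
```

```text
1.55 [ 0.56734654 -0.17769594  0.2007934 ] [3.14150650e+00 1.13791802e-03 1.49183055e-01] [-0.49020236 -0.10607931  0.39807541] (array([-0.84, -1.31, 11.28]), array([ 0.  ,  0.07, -0.05]))
```

View pics/w1.png

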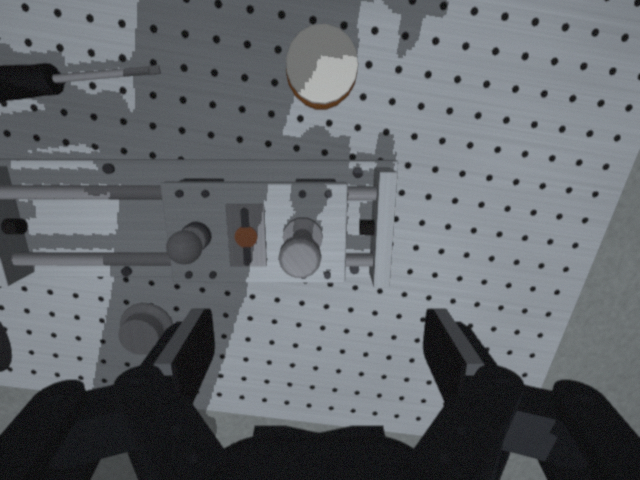

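Wrist view: knob top at (301,257), ball (186,244), jar (322,65), flange (146,328). I'll refine the ball, post and rail from these.

Run:
```python
from h import *
np.set_printoptions(precision=4,suppress=True)
S,D=P("scene"),P("side");W=P("wrist",json.load(open("w1.json")))
print("ball",tri([(S,(288.3,225.7)),(W,(186,244))]))
print("knobtop",tri([(S,(250,209)),(W,(301,257))]),onz(W,(301,257),.114))
print("rod",onz(W,(10,193),.05),onz(W,(160,191.5),.05),onz(W,(15,260),.05),onz(W,(165,258.5),.05))
print("jar top",onz(W,(322,60),.087), "flange top",onz(W,(146,322),.034))
```

```text
ball (array([ 0.5476, -0.082 ,  0.0965]), [np.float64(3.197283494341978), np.float64(3.197283494342094)])
knobtop (array([ 0.5599, -0.1652,  0.1184]), [np.float64(1.7148323986979224), np.float64(1.714832398697925)]) [ 0.5596 -0.1663  0.114 ]
rod [0.5548 0.0736 0.05  ] [ 0.5741 -0.0464  0.05  ] [0.4957 0.0758 0.05  ] [ 0.5163 -0.0516  0.05  ]
jar top [ 0.6836 -0.1617  0.087 ] flange top [ 0.4406 -0.0286  0.034 ]
```

Emit:
{"op": "servo_tool", "data": {"plan": [[8.5,-0.7,-1.3,3,0,0,0],[8.5,-0.7,-1.3,6,0,0,0],[8.5,-0.7,-1.3,9,0,0,0],[8.5,-0.7,-1.3,11.5,0,0,0],[8.5,-0.7,-1.3,11.5,0,0,0],[4.5,-0.7,-1.3,11.5,0,0,0],[4.5,-0.7,-1.3,11.5,0,0,0],[2.6,-0.7,-1.3,11.5,0,0,0],[2.6,-0.7,-1.3,11.5,0,0,0],[2.6,-0.7,-1.3,11.5,0,0,0]], "force": 20}}

```text
clock: 2.6
position: [0.5595, -0.1655, 0.0873]
tool_rot: [3.141, -0.001, 0.149]
force: [-1.9, 0.6, 10.2]
grip_width: 0.0277
finger_force: 19.0
```

Emit:
{"op": "servo_tool", "data": {"plan": [[2.6,0,0,0,0,0,0],[2.6,0,0,0,0,0,0],[2.6,0,0,0,0,0,0],[2.6,0,0,0,0,0,0]]}}

```text
clock: 3.0
position: [0.5595, -0.1654, 0.0873]
tool_rot: [3.141, -0.001, 0.149]
force: [-2.1, 0.9, 9.3]
grip_width: 0.0278
finger_force: 19.0
```

Emit:
{"op": "servo_tool", "data": {"plan": [[2.6,0,-0.5,0,0,0,0],[2.6,0,-1.5,0,0,0,0],[2.6,0,-2.5,0,0,0,0],[2.6,0,-3.5,0,0,0,0],[2.6,0,-4.5,0,0,0,0],[2.6,0,-5.5,0,0,0,0],[2.6,0,-6.5,0,0,0,0],[2.6,0,-7.5,0,0,0,0],[2.6,0,-8.5,0,0,0,0],[2.6,0,-8.5,0,0,0,0]]}}

```text
clock: 4.0
position: [0.5469, -0.0798, 0.0873]
tool_rot: [-3.141, -0.001, 0.151]
force: [-1.9, 2.9, 9.6]
grip_width: 0.0279
finger_force: 19.5
```

Emit:
{"op": "servo_tool", "data": {"plan": [[2.6,0,0,0,0,0,0],[2.6,0,0,0,0,0,0]]}}

```text
clock: 4.2
position: [0.5471, -0.0809, 0.0873]
tool_rot: [3.141, -0.002, 0.15]
force: [-1.5, 0.4, 10.4]
grip_width: 0.0278
finger_force: 19.5
```

Run:
```python
from h import *
from workcell import bot
import cv2
s=bot.observe()
json.dump({k:np.array(s[k]).tolist() for k in("position","tool_rot")},open("w2.json","w"))
I=[bot.grab_frame(n)["frame"] for n in("wrist","scene","side")]
for n,i in zip("wsd",I):cv2.imwrite(f"pics/{n}2.png",i)
a=cv2.resize(I[1][160:300,260:460],None,fx=2,fy=2,interpolation=2) # 280x400
b=cv2.resize(I[2][170:310,270:470],None,fx=2,fy=2,interpolation=2)
w=cv2.resize(I[0][60:380,0:440],None,fx=.9,fy=.9,interpolation=3)
c=np.zeros((570,800,3),np.uint8);c[:280,:400]=a;c[:280,400:]=b;c[280:568,:396]=w;cv2.imwrite("pics/m2.png",c)
print(s["clock"],s["position"],s["tool_rot"],s["force"])
```

```text
4.2 [ 0.5470817  -0.08092694  0.08733549] [ 3.14136150e+00 -1.69813536e-03  1.49832743e-01] [-1.46568097  0.37463536 10.35027161]
```

View pics/m2.png

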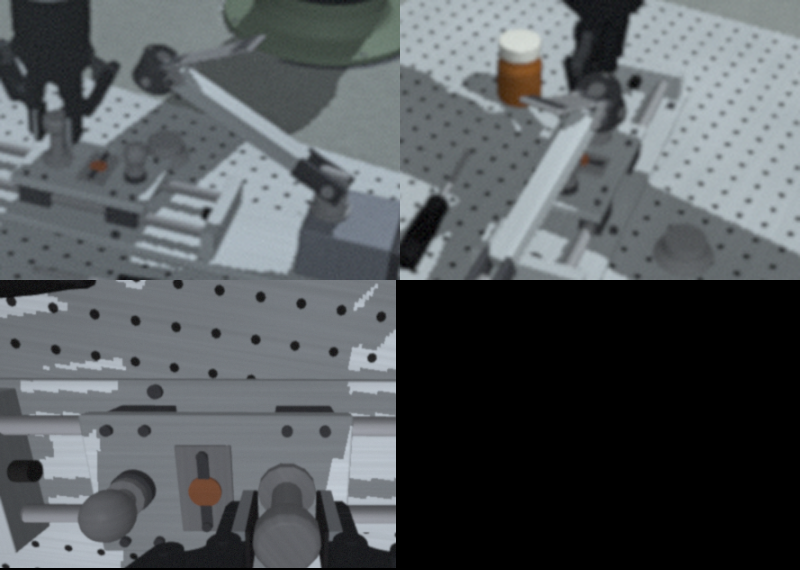

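The carriage followed the gripper. The wrist view puts the ball near (119,321). The scene view has ball (328,237) and head (338,194), and the side view has head (371,221). From these I'll compute the head and link angles.

Run:
```python
from h import *
from workcell import bot
np.set_printoptions(precision=4,suppress=True)
S,D=P("scene"),P("side");W=P("wrist",json.load(open("w2.json")))
print("ball",tri([(S,(328,237)),(W,(119,321))]))
u=np.array([.155,-.988]);post=np.array([.547,-.081]);print("ball from post",post-.085*u)
h,r=tri([(S,(337.5,194)),(D,(371,221))]);print("head",h,r)
for p in([.5021,.2009,.108],[.5007,.2027,.108]):
    d=h-p;print(np.linalg.norm(d),np.arctan2(d[1],d[0]),np.arcsin(d[2]/np.linalg.norm(d)))
print(bot.observe()["qpos"])
```

```text
ball (array([0.5329, 0.0047, 0.0915]), [np.float64(0.6686500872763013), np.float64(0.6686500872763034)])
ball from post [0.5338 0.003 ]
head [0.5001 0.0078 0.1742] [np.float64(1.0441425812718688), np.float64(1.0441425812719087)]
0.2041081195060215 -1.5813600967890733 0.3302736878114287
0.2058024571571265 -1.5740784729591548 0.3274525798023265
[ 0.0845  0.6061 -0.0617  1.9041  0.0594  0.6314 -1.4351]
```

Emit:
{"op": "servo_tool", "data": {"plan": [[5.5,0,0,0,0,0,0],[5.5,0,0,0,0,0,0],[5.5,0,0,-2,0,0,0],[5.5,0,0,-6,0,0,0],[5.5,0,0,-10,0,0,0],[5.5,0,0,-14,0,0,0],[7,0,0,-18,0,0,0],[7,0,0,-18,0,0,0]]}}

```text
clock: 5.15
position: [0.5483, -0.0814, 0.2714]
tool_rot: [3.14, -0.007, 0.149]
force: [1.1, -0.4, -0.4]
grip_width: 0.0699
finger_force: 0.0
```

Emit:
{"op": "servo_tool", "data": {"plan": [[7,0,0,0,0,0,-8],[7,0,0,0,0,0,-16],[7,0,0,0,0,0,-24],[7,0,0,0,0,0,-32],[7,0,0,0,0,0,-40],[7,0,0,0,0,0,-48],[7,0,0,0,0,0,-56],[7,0,0,0,0,0,-64],[7,0,0,0,0,0,-72],[7,0,0,0,0,0,-80]]}}

```text
clock: 6.15
position: [0.5462, -0.0812, 0.2661]
tool_rot: [-3.141, -0.0, 1.552]
force: [-0.2, 0.5, 0.2]
grip_width: 0.0696
finger_force: 0.0
```

Emit:
{"op": "servo_tool", "data": {"plan": [[7,0,0,0,0,0,-1],[7,0,0,0,0,0,-1]]}}

```text
clock: 6.35
position: [0.5463, -0.0813, 0.2661]
tool_rot: [-3.141, -0.0, 1.56]
force: [-0.2, 1.0, -0.4]
grip_width: 0.0703
finger_force: 0.0
```

Run:
```python
from h import *
from workcell import bot
import cv2
s=bot.observe()
json.dump({k:np.array(s[k]).tolist() for k in("position","tool_rot")},open("w3.json","w"))
cv2.imwrite("pics/w3.png",bot.grab_frame("wrist")["frame"])
print(s["clock"],s["position"],s["tool_rot"],s["force"],s["qpos"],delta([.5,.0095,.159],1.563,s))
```

```text
6.35 [ 0.54627697 -0.08129809  0.26611583] [-3.14126792e+00 -1.64059920e-04  1.55982853e+00] [-0.21662653  0.95152469 -0.39548903] [ 0.31097512  0.38712216 -0.36086691  1.73933822  0.15467257  1.0434134
 -0.11454303] (array([ 9.03, -4.72, 10.71]), array([-0.02, -0.01, -0.18]))
```

View pics/w3.png

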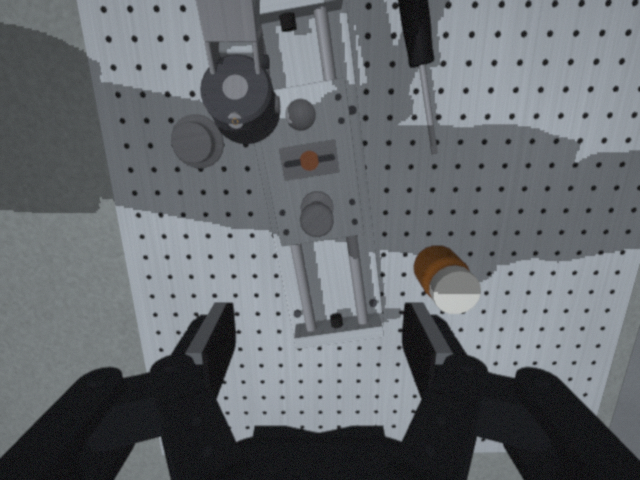

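The wrist view shows the head top's centre boss at (235,87), the brass indicator (235,121), ball (301,114) and post top (317,219). Head and ball positions follow from these.

Run:
```python
from h import *
np.set_printoptions(precision=4,suppress=True)
S,D=P("scene"),P("side");W=P("wrist",json.load(open("w3.json")))
print("ball",tri([(S,(328,237)),(W,(301,114))]), onz(W,(301,114),.0965))
print("top",onz(W,(235,87),.188),onz(W,(235,87),.195),tri([(S,(340,188)),(W,(235,87))]))
print("post",onz(W,(317,217),.114))
print("rod",onz(W,(325,30),.05),onz(W,(362,310),.05))
```

```text
ball (array([0.5321, 0.0048, 0.0917]), [np.float64(0.06008871111477014), np.float64(0.06008871111465092)]) [0.5323 0.0047 0.0965]
top [0.5   0.018 0.188] [0.5015 0.0174 0.195 ] (array([0.5022, 0.0159, 0.1925]), [np.float64(2.1017759538454266), np.float64(2.1017759538454657)])
post [ 0.5443 -0.0765  0.114 ]
rod [0.5527 0.0741 0.05  ] [ 0.5919 -0.199   0.05  ]
```

Emit:
{"op": "servo_tool", "data": {"plan": [[7,3,-1.5,0,0,0,0],[7,6,-3.1,0,0,0,0],[7,9.35,-4.65,0,0,0,0],[7,9.35,-4.65,3,0,0,0],[7,9.35,-4.65,6,0,0,0],[7,9.35,-4.65,8.5,0,0,0],[7,9.35,-4.65,10.7,0,0,0],[7,9.35,-4.65,10.7,0,0,0]]}}

```text
clock: 7.2
position: [0.4993, 0.0127, 0.1572]
tool_rot: [-3.138, 0.0, 1.561]
force: [-1.2, 0.6, -0.1]
grip_width: 0.07
finger_force: 0.0
```

Emit:
{"op": "servo_tool", "data": {"plan": [[5,0,0,0,0,0,0],[5,0,0,0,0,0,0],[3.7,0,0,0,0,0,0],[3.7,0,0,0,0,0,0],[3.7,0,0,0,0,0,0],[3.7,0,0,0,0,0,0]], "force": 25}}

```text
clock: 7.8
position: [0.501, 0.0124, 0.1597]
tool_rot: [3.141, 0.0, 1.563]
force: [1.4, -2.8, 3.3]
grip_width: 0.0399
finger_force: 30.0
```

Emit:
{"op": "servo_tool", "data": {"plan": [[3.7,0,0.4,0,0,0,-1.2],[3.7,0,0.75,0,0,0,-2.3],[3.7,0.05,1.15,0,0,0,-3.5],[3.7,0.1,1.5,0,0,0,-4.6],[3.7,0.1,1.9,0,0,0,-5.8],[3.7,0.15,2.25,0,0,0,-6.9],[3.7,0.2,2.65,0,0,0,-8.1],[3.7,0.27,3.03,0,0,0,-9.2],[3.7,0.27,3.03,0,0,0,-9.2],[3.7,0.27,3.03,0,0,0,-9.2]]}}

```text
clock: 8.8
position: [0.5313, 0.0144, 0.1592]
tool_rot: [-3.141, 0.001, 1.725]
force: [1.8, -6.2, 3.8]
grip_width: 0.0394
finger_force: 30.2
```

Emit:
{"op": "servo_tool", "data": {"plan": [[3.7,-0.17,0,0.48,0,0,0],[3.7,-0.34,0,0.96,0,0,0],[3.7,-0.48,0,1.45,0,0,0],[3.7,-0.62,0,1.93,0,0,0],[3.7,-0.74,0,2.42,0,0,0],[3.7,-0.85,0,2.91,0,0,0],[3.7,-0.94,0,3.41,0,0,0],[3.7,-1.03,0,3.91,0,0,0],[3.7,-1.1,0,4.41,0,0,0],[3.7,-1.17,0,4.91,0,0,0]]}}

```text
clock: 9.8
position: [0.5328, 0.0042, 0.1099]
tool_rot: [3.142, -0.001, 1.725]
force: [0.5, 4.0, 4.6]
grip_width: 0.0393
finger_force: 31.0
```

Emit:
{"op": "servo_tool", "data": {"plan": [[3.7,0,0,0,0,0,0],[3.7,0,0,0,0,0,0],[3.7,0,0,0,0,0,0]]}}

```text
clock: 10.1
position: [0.5326, 0.0041, 0.1102]
tool_rot: [-3.141, -0.0, 1.724]
force: [-0.9, 5.7, -0.3]
grip_width: 0.0394
finger_force: 30.4
```

Run:
```python
from h import *
from workcell import bot
import cv2
s=bot.observe()
I=[bot.grab_frame(n)["frame"] for n in("scene","side")]
cv2.imwrite("pics/s4.png",I[0]);cv2.imwrite("pics/d4.png",I[1])
a=cv2.resize(I[0][160:310,260:390],None,fx=3,fy=3,interpolation=2)
b=cv2.resize(I[1][160:310,300:435],None,fx=3,fy=3,interpolation=2)
c=np.zeros((450,800,3),np.uint8);c[:450,:390]=a;c[:450,395:]=b[:,:405];cv2.imwrite("pics/m4.png",c)
print(s["clock"],s["position"],s["tool_rot"],s["force"])
```

```text
10.1 [0.53258743 0.00406082 0.11020831] [-3.14140796e+00 -4.91165224e-04  1.72438599e+00] [-0.91768507  5.72430404 -0.27065243]
```

View pics/m4.png

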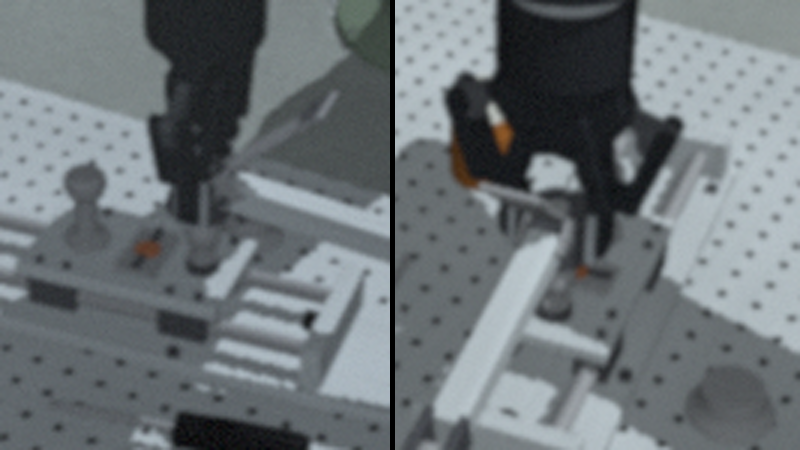

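Scene shows the ball at about (327.7,240) just below the gripped head. Side shows the ball near (353,260). I'll compare these with their predicted projections.

Run:
```python
from h import *
np.set_printoptions(precision=4,suppress=True)
S,D=P("scene"),P("side")
for n,X in dict(ball=[.533,.004,.0917],seat=[.533,.004,.12],toph=[.533,.004,.14]).items():print(n,proj(S,X),proj(D,X))
print(tri([(S,(327.7,240)),(D,(353,259))]))
```

```text
ball [327.4734 237.124 ] [353.1663 251.0826]
seat [327.5483 225.3097] [353.7555 238.6941]
toph [327.6026 216.7421] [354.1866 229.631 ]
(array([0.53  , 0.0053, 0.0794]), [np.float64(3.7397814372113802), np.float64(3.7397814372114015)])
```

Emit:
{"op": "servo_tool", "data": {"plan": [[5.5,0,0,0,0,0,0],[5.5,0,0,0,0,0,0],[5.5,0,0,-1,0,0,0],[5.5,0,0,-3.5,0,0,0],[5.5,0,0,-5.5,0,0,0],[0,0,0,-5.5,0,0,0],[0,0,0,-5.5,0,0,0],[0,0,0,-5.5,0,0,0],[0,0,0,-5.5,0,0,0],[0,0,0,-5.5,0,0,0]]}}

```text
clock: 11.2
position: [0.5325, 0.0036, 0.1647]
tool_rot: [-3.141, -0.0, 1.724]
force: [-0.7, 0.9, 0.3]
grip_width: -0.0004
finger_force: 0.0
```

Run:
```python
from h import *
from workcell import bot
import cv2
s=bot.observe()
json.dump({k:np.array(s[k]).tolist() for k in("position","tool_rot")},open("w5.json","w"))
I=[bot.grab_frame(n)["frame"] for n in("wrist","scene")]
b=cv2.resize(I[1][170:300,260:400],None,fx=2.5,fy=2.5,interpolation=2)
a=cv2.resize(I[0][:,120:520],None,fx=1.1,fy=1.1)
c=np.zeros((528,800,3),np.uint8);c[:,:440]=a;c[:325,445:795]=b;cv2.imwrite("pics/m5.png",c)
print(s["clock"],s["position"],s["tool_rot"],s["force"],s["grip_width"])
```

```text
11.2 [0.53247306 0.00362814 0.16471529] [-3.14069425e+00 -2.01207816e-04  1.72392216e+00] [-0.71851871  0.85242576  0.33939579] -0.00037604190481192187
```

View pics/m5.png

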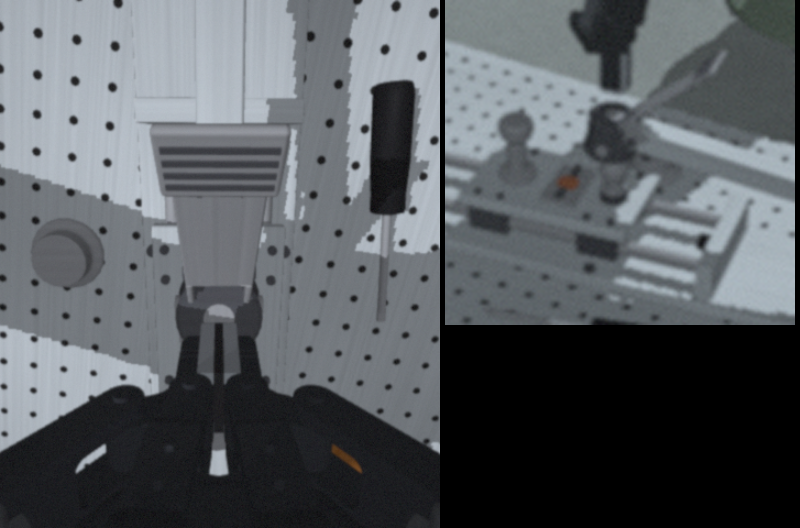

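Head sits directly above the ball (scene crop: head (610,130), ball (613,178)), and the fist is centred over the head top. Lowering.

Emit:
{"op": "servo_tool", "data": {"plan": [[0,0,0,0.8,0,0,0],[0,0,0,1.6,0,0,0],[0,0,0,1.9,0,0,0],[0,0,0,2.2,0,0,0],[0,0,0,2.5,0,0,0],[0,0,0,2.8,0,0,0],[0,0,0,3.1,0,0,0],[0,0,0,3.3,0,0,0],[0,0,0,3.5,0,0,0],[0,0,0,3.5,0,0,0]]}}

```text
clock: 12.3
position: [0.5326, 0.0037, 0.13]
tool_rot: [-3.141, -0.0, 1.724]
force: [-0.2, -1.2, 0.1]
grip_width: -0.0002
finger_force: 0.4
```

Emit:
{"op": "servo_tool", "data": {"plan": [[0,0,0,0.1,0,0,0],[0,0,0,0.2,0,0,0],[0,0,0,0.3,0,0,0],[0,0,0,0.3,0,0,0]]}}

```text
clock: 12.7
position: [0.5327, 0.0036, 0.1271]
tool_rot: [-3.141, -0.0, 1.724]
force: [0.3, 0.1, 0.4]
grip_width: 0.0003
finger_force: 0.4
```

Emit:
{"op": "servo_tool", "data": {"plan": [[0,0,0,0.1,0,0,0],[0,0,0,0.2,0,0,0],[0,0,0,0.3,0,0,0]]}}

```text
clock: 13.0
position: [0.5327, 0.0035, 0.1241]
tool_rot: [-3.142, 0.0, 1.724]
force: [0.8, -0.7, 1.5]
grip_width: -0.0006
finger_force: 0.7
```

Emit:
{"op": "servo_tool", "data": {"plan": [[0,0,0,0.1,0,0,0],[0,0,0,0.2,0,0,0]]}}

```text
clock: 13.2
position: [0.5327, 0.0035, 0.1221]
tool_rot: [-3.141, 0.0, 1.724]
force: [-0.4, -1.1, 3.0]
grip_width: -0.0002
finger_force: 1.4
```

Emit:
{"op": "servo_tool", "data": {"plan": [[0,0,0,0.1,0,0,0],[0,0,0,0.2,0,0,0]]}}

```text
clock: 13.4
position: [0.5326, 0.0034, 0.1202]
tool_rot: [-3.141, 0.0, 1.724]
force: [-1.9, -2.4, 7.5]
grip_width: 0.0001
finger_force: 3.8
```

Emit:
{"op": "servo_tool", "data": {"plan": [[0,0,0,0.1,0,0,0]]}}

```text
clock: 13.5
position: [0.5328, 0.0034, 0.1193]
tool_rot: [3.141, 0.0, 1.724]
force: [-1.9, -1.9, 8.8]
grip_width: 0.0002
finger_force: 4.2
```

Emit:
{"op": "servo_tool", "data": {"plan": [[0,0,0,0.1,0,0,0]]}}

```text
clock: 13.6
position: [0.533, 0.0034, 0.1184]
tool_rot: [3.141, 0.0, 1.724]
force: [-1.8, -3.2, 10.7]
grip_width: -0.0002
finger_force: 5.0
```

Emit:
{"op": "servo_tool", "data": {"plan": [[0,0,0,0.1,0,0,0]]}}

```text
clock: 13.7
position: [0.5329, 0.0034, 0.1175]
tool_rot: [3.141, 0.0, 1.724]
force: [-2.2, -3.1, 9.2]
grip_width: 0.0002
finger_force: 4.4
```

Emit:
{"op": "servo_tool", "data": {"plan": [[0,0,0,0.1,0,0,0]]}}

```text
clock: 13.8
position: [0.5329, 0.0033, 0.1164]
tool_rot: [3.141, 0.0, 1.724]
force: [-2.1, -3.8, 6.9]
grip_width: -0.0
finger_force: 3.6
```

Emit:
{"op": "servo_tool", "data": {"plan": [[0,0,0,0.1,0,0,0]]}}

```text
clock: 13.9
position: [0.5328, 0.0033, 0.1154]
tool_rot: [3.141, 0.0, 1.724]
force: [-1.4, -2.7, 5.7]
grip_width: -0.0001
finger_force: 3.0
```

Emit:
{"op": "servo_tool", "data": {"plan": [[0,0,0,0.1,0,0,0]]}}

```text
clock: 14.0
position: [0.5328, 0.0032, 0.1143]
tool_rot: [3.142, 0.0, 1.723]
force: [-1.2, -3.7, 4.3]
grip_width: -0.0002
finger_force: 2.5
```

Past the peak; continue gently to the seat.

Emit:
{"op": "servo_tool", "data": {"plan": [[0,0,0,0.1,0,0,0]]}}

```text
clock: 14.1
position: [0.5327, 0.0033, 0.1132]
tool_rot: [-3.142, 0.0, 1.723]
force: [-1.2, -2.3, 3.6]
grip_width: 0.0004
finger_force: 1.7
```

Emit:
{"op": "servo_tool", "data": {"plan": [[0,0,0,0.1,0,0,0]]}}

```text
clock: 14.2
position: [0.5327, 0.0035, 0.1121]
tool_rot: [3.142, 0.0, 1.724]
force: [-1.0, -0.8, 1.7]
grip_width: 0.0001
finger_force: 1.0
```

Emit:
{"op": "servo_tool", "data": {"plan": [[0,0,0,0.1,0,0,0]]}}

```text
clock: 14.3
position: [0.5327, 0.0037, 0.1111]
tool_rot: [3.142, -0.0, 1.724]
force: [-0.2, -1.4, 1.0]
grip_width: -0.0
finger_force: 1.0
```

Emit:
{"op": "servo_tool", "data": {"plan": [[0,0,0,0.1,0,0,0],[0,0,0,0.1,0,0,0]]}}

```text
clock: 14.5
position: [0.5326, 0.0039, 0.11]
tool_rot: [-3.141, -0.0, 1.724]
force: [1.0, 0.2, 0.1]
grip_width: -0.0001
finger_force: 0.0
```

Emit:
{"op": "servo_tool", "data": {"plan": [[0,0,0,0.1,0,0,0]]}}

```text
clock: 14.6
position: [0.5329, 0.0039, 0.1094]
tool_rot: [3.141, -0.0, 1.724]
force: [-3.1, -0.1, 17.3]
grip_width: 0.0001
finger_force: 8.3
```

Clear seat contact (17 N). Back off and check the indicator.

Emit:
{"op": "servo_tool", "data": {"plan": [[0,0,0,-2,0,0,0],[0,0,0,-6,0,0,0],[0,0,0,-10,0,0,0],[0,0,0,-13,0,0,0],[0,-4,0,-13,0,0,0],[0,-7,0,-13,0,0,0],[0,-7,0,-13,0,0,0]]}}

```text
clock: 15.3
position: [0.5435, -0.0697, 0.2391]
tool_rot: [-3.141, 0.001, 1.719]
force: [-0.0, 0.9, -0.2]
grip_width: 0.0
finger_force: 0.0
```

Run:
```python
from h import *
from workcell import bot
import cv2
s=bot.observe()
json.dump({k:np.array(s[k]).tolist() for k in("position","tool_rot")},open("w6.json","w"))
I=[bot.grab_frame(n)["frame"] for n in("wrist","scene")]
cv2.imwrite("pics/w6.png",I[0])
W=P("wrist",json.load(open("w6.json")));x,y=proj(W,[.5327,.0037,.11]).astype(int);print(x,y,proj(W,[.515,.11,.13]))
x0,y0=max(x-70,0),max(y-60,0)
a=cv2.resize(I[0][y0:y0+130,x0:x0+140],None,fx=3.5,fy=3.5,interpolation=2)
b=cv2.resize(I[1][195:255,290:370],None,fx=3.7,fy=3.7,interpolation=2)
c=np.zeros((560,800,3),np.uint8);c[:a.shape[0],:a.shape[1]]=a;c[:b.shape[0],500:500+b.shape[1]]=b
d=I[0][:240,:300];c[300:540,500:800]=d
cv2.imwrite("pics/m6.png",c)
print(s["clock"],s["position"],s["force"],x0,y0)
```

```text
319 130 [316.92679253 -67.23662767]
15.3 [ 0.54349931 -0.06972597  0.23909486] [-0.03299086  0.87584992 -0.15467579] 249 70
```

View pics/m6.png

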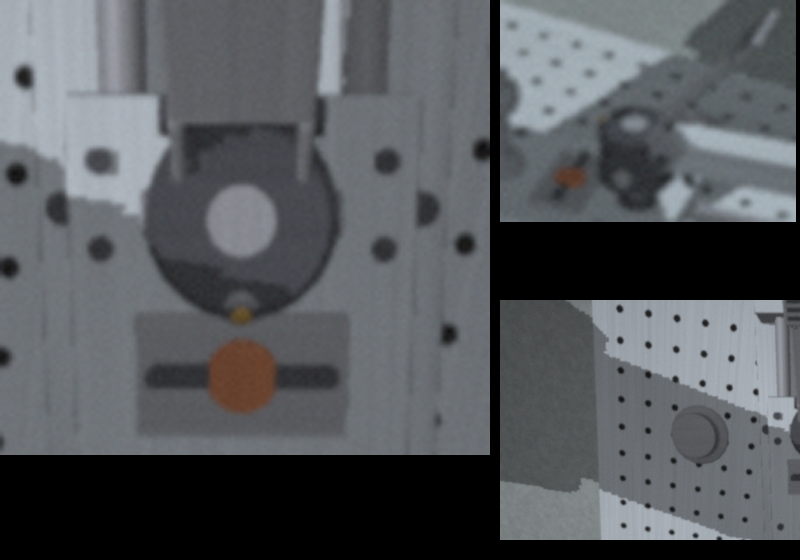

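The brass pin protrudes past its collar at (241,316), the force peaked and fell away, and the seat then stopped hard. The coupler is home with the lever still up. Next I press the lever along its arc.

Emit:
{"op": "servo_tool", "data": {"plan": [[0,4,0,0,0,0,0],[0,8,0,0,0,0,0],[0,10.3,0,0,0,0,0],[0,10.3,0,3,0,0,0],[0,10.3,0,5.9,0,0,0],[0,10.3,0,5.9,0,0,0],[0,10.3,0,5.9,0,0,0]]}}

```text
clock: 16.1
position: [0.5276, 0.0371, 0.1807]
tool_rot: [-3.141, -0.001, 1.725]
force: [-0.2, -0.7, 0.1]
grip_width: -0.0002
finger_force: 0.0
```

Emit:
{"op": "servo_tool", "data": {"plan": [[0,1,0,0,0,0,0],[0,1.6,0,0,0,0,0],[0,2.1,0,0.1,0,0,0],[0,2.5,0,0.3,0,0,0],[0,2.85,0,0.5,0,0,0]]}}

```text
clock: 16.6
position: [0.5236, 0.0649, 0.1754]
tool_rot: [3.141, -0.0, 1.724]
force: [1.1, -1.0, 2.2]
grip_width: 0.0003
finger_force: 1.2
```

Emit:
{"op": "servo_tool", "data": {"plan": [[0,0.4,0,0.5,0,0,0],[0,0.8,0,1.0,0,0,0],[0,1.3,0,1.5,0,0,0],[0,1.8,0,2.1,0,0,0],[0,2.2,0,2.7,0,0,0],[0,2.6,0,3.4,0,0,0]]}}

```text
clock: 17.2
position: [0.5194, 0.0905, 0.1406]
tool_rot: [3.141, -0.0, 1.724]
force: [1.2, -0.0, 2.0]
grip_width: -0.0003
finger_force: 1.2
```

Emit:
{"op": "servo_tool", "data": {"plan": [[0,0.25,0,0.4,0,0,0],[0,0.45,0,0.8,0,0,0],[0,0.6,0,1.2,0,0,0]]}}

```text
clock: 17.5
position: [0.5183, 0.0959, 0.1288]
tool_rot: [-3.141, 0.0, 1.724]
force: [0.1, -1.6, 1.7]
grip_width: -0.0002
finger_force: 0.9
```

Now straight down in small steps until the stop.

Emit:
{"op": "servo_tool", "data": {"plan": [[0,0.1,0,0.2,0,0,0],[0,0.1,0,0.4,0,0,0]]}}

```text
clock: 17.7
position: [0.5182, 0.0972, 0.1251]
tool_rot: [-3.141, -0.0, 1.724]
force: [-2.1, 1.3, 3.4]
grip_width: -0.0
finger_force: 1.8
```

Emit:
{"op": "servo_tool", "data": {"plan": [[0,0,0,0.2,0,0,0]]}}

```text
clock: 17.8
position: [0.5183, 0.0974, 0.1232]
tool_rot: [3.141, -0.001, 1.724]
force: [-2.2, 1.6, 4.1]
grip_width: -0.0003
finger_force: 2.0
```

Emit:
{"op": "servo_tool", "data": {"plan": [[0,0,0,0.1,0,0,0]]}}

```text
clock: 17.9
position: [0.5184, 0.0974, 0.1222]
tool_rot: [3.141, -0.0, 1.724]
force: [-1.4, 2.4, 4.2]
grip_width: -0.0001
finger_force: 1.9
```

Emit:
{"op": "servo_tool", "data": {"plan": [[0,0,0,0.1,0,0,0]]}}

```text
clock: 18.0
position: [0.5185, 0.0973, 0.1214]
tool_rot: [3.141, -0.0, 1.724]
force: [-2.6, 3.2, 12.6]
grip_width: 0.0
finger_force: 6.4
```

Emit:
{"op": "servo_tool", "data": {"plan": [[0,0,0,0.1,0,0,0]]}}

```text
clock: 18.1
position: [0.5187, 0.0974, 0.1209]
tool_rot: [3.14, -0.0, 1.724]
force: [-6.6, 2.6, 25.6]
grip_width: -0.0001
finger_force: 12.6
```

Emit:
{"op": "servo_tool", "data": {"plan": [[0,0,0,0.1,0,0,0]]}}

```text
clock: 18.2
position: [0.5188, 0.0976, 0.1204]
tool_rot: [3.14, -0.0, 1.724]
force: [-9.7, 1.4, 38.0]
grip_width: -0.0
finger_force: 18.6
```

Lever is at its stop; the last batched step reached 38 N on the pad, more than I wanted. Backing off and checking.

Emit:
{"op": "servo_tool", "data": {"plan": [[0,0,0,-0.4,0,0,0],[0,0,0,-3,0,0,0],[0,0,0,-7,0,0,0],[0,0,0,-11,0,0,0],[0,-4,0,-11,0,0,0],[0,-8,0,-11,0,0,0],[0,-12,0,-11,0,0,0],[0,-16,0,-11,0,0,0],[0,-18,0,-11,0,0,0],[0,-18,0,-11,0,0,0]]}}

```text
clock: 19.2
position: [0.5456, -0.0846, 0.2288]
tool_rot: [-3.141, 0.001, 1.719]
force: [0.2, 1.6, 0.8]
grip_width: 0.0
finger_force: 0.0
```

Run:
```python
from h import *
from workcell import bot
import cv2
s=bot.observe()
I=[bot.grab_frame(n)["frame"] for n in("wrist","scene")]
json.dump({k:np.array(s[k]).tolist() for k in("position","tool_rot")},open("w7.json","w"))
W=P("wrist",s);print(proj(W,[.5327,.0037,.11]),proj(W,[.5164,.1082,.122]))
x,y=proj(W,[.5327,.0037,.11]).astype(int);y0=max(y-60,0)
a=cv2.resize(I[0][y0:y0+130,x-55:x+55],None,fx=3.5,fy=3.5,interpolation=2)
b=cv2.resize(I[1][190:300,290:425],None,fx=3,fy=3,interpolation=2)
c=np.zeros((560,800,3),np.uint8);c[:a.shape[0],:a.shape[1]]=a;c[:b.shape[0],390:390+b.shape[1]]=b
cv2.imwrite("pics/m7.png",c)
print(s["clock"],s["position"],s["force"])
```

```text
[320.21422183 107.27568194] [319.30718656 -97.87985809]
19.2 [ 0.54558686 -0.08462477  0.22878477] [0.18914129 1.5768991  0.7940762 ]
```

View pics/m7.png

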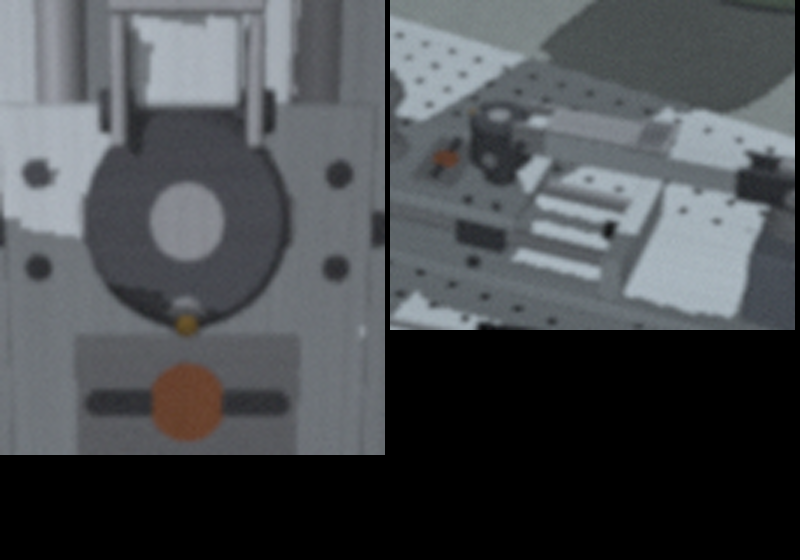

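The lever lies flat on the bar (pad at (655,135) in the scene crop). The brass pin is still out at (187,324), and the gripper is clear.

```bash
python3 -c "
from workcell import bot
print(bot.job_done())"
```

```text
the job is handed in; nothing more can be done
None
```

The job is handed in at about 19 s: the camera shows the coupler home on the ball (indicator pin out) and then the lever flat, the head press peaked at about 17 N, but the last step on the lever pad reached 38 N at the wrist, over the 30 N you asked for; jar, flange and screwdriver were not touched, and no verdict came back.

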